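Set the coffee grinder to grind size five

TASK

Get the coffee grinder ready on its motor base: lift the square steel grinding head out of the drying caddy, stand it fully down and upright in the square nest of the motor base and let go of it. Then take it by its ribbed collar and click the collar round from its present setting to mark 5 (the long mark), and leave the head standing in the nest, without knocking over anything else.

Things in the scene. Friction and masses are not known exactly. Their poses are not given: they have to be found in the camera images.
- head: Loose grinding head, 0.5 kg, upright; origin under its centre, z up. From below: square steel body 60 x 60 mm (sides along x, y), 62 mm high; neck 44 mm in diameter to 73 mm; dark ribbed turning collar, 58 mm (61 over ribs), 73 to 95 mm; black round skirt 34 mm to 99 mm; square black crown 26 x 26 mm (sides along x, y) to 137 mm. Skirt and crown are one with the body. Starts in one caddy well.
- crown (a point): Centre of the top face of the head's crown, 137 mm above the head's underside.
- index (a point): Outer end of the white index line, on the skirt 17 mm from the head's axis along its +x, 95.5 mm above its underside. The line runs over the crown's top, down its +x face and out on the skirt, and does not turn with the collar.
- collar_mid (a point): On the collar's axis at its mid height, 84 mm above the head's underside; its axes turn with the collar: x points at mark 1. Seven white marks lie on the collar's flat top rim, 1 to 7 clockwise seen from above, 0.45 rad apart; mark 5 is twice as long (10 mm) as the others (5 mm).
- collar (a joint): Collar angle in rad: 0 with mark 1 at the index line, growing anticlockwise seen from above. Mark n is at the index at 0.45*(n-1): mark 5 at 1.80, mark 7 at 2.70; stops at -0.15 and 2.85. It clicks: once moved, a spring pulls it into the nearest mark; about 0.07 N m turns it over a click (grip its rubber ribs firmly, 40 N or more). Starts anywhere between marks 1 and 3.
- base: Fixed black motor base, 112 x 112 mm, 40 mm high, with a square steel fence on top; origin at the centre of its underside; the fence's sides lie along its x and y axes.
- nest (a point): Centre of the nest floor on the motor base, 40 mm above the counter; axes as the base. The fence around it is 14 mm high, 7 mm thick, and leaves 67 x 67 mm (3.5 mm to spare on each side of the head); the head fits in any of four quarter turns. The fence stops the head from turning with its collar.
- caddy: Fixed open steel caddy 80 x 156 mm, rim 105 mm above the counter, walls and floor 4 mm; a wall across its middle makes two 72 x 72 mm wells, centred 38 mm either side of the origin along its y. Origin under its centre. In a well only the head's crown stands clear of the rim (by 36 mm); fingers do not fit in beside the collar. The pepper mill stands in the other well.
- pepper: Loose round dark wooden pepper mill in the other caddy well, 56 mm in diameter, 127 mm high, no collar; origin under its centre. Must not fall over.
- mug: Loose white mug, 80 mm in diameter, 85 mm high, beyond the work area; origin under its centre. Must not fall over.
- jar: Loose glass jar with lid, 72 mm in diameter, 100 mm high; origin under its centre. Must not fall over.
- tin: Loose steel tin, 76 mm in diameter, 95 mm high; origin under its centre. Must not fall over.

How it is judged:
On the way, in this order (a step that is already met when the one before it is completed fails the run):
1. the head stands fully down and upright in the nest, let go, its collar not yet past mark 4 (horizontal distance between head and nest below 0.01 m and z of head in the frame of nest below 0.005 m and angle between head's own z axis and vertical below 0.06 rad and contact force between the fingers and head below 0.2 N and value of joint collar below 1.45 rad), for 0.2 s.
2. the collar is turned to mark 5 with the head still in the nest (horizontal distance between head and nest below 0.01 m and z of head in the frame of nest below 0.006 m and value of joint collar between 1.68 and 1.92 rad), for 0.2 s.
At the end, for the whole second after the job is handed in: The head stands in the nest (within 10 mm of its centre, underside within 5 mm of its floor, tilted under 0.06 rad), at rest and released, with the collar at mark 5: 1.80 rad +- 0.12 (horizontal distance between head and nest below 0.01 m and z of head in the frame of nest below 0.005 m and angle between head's own z axis and vertical below 0.06 rad and linear speed of head below 0.02 m/s and value of joint collar between 1.68 and 1.92 rad and contact force between the fingers and head below 0.2 N); the robot touches nothing.
It fails at once if the pepper mill, mug, jar or tin is knocked over (angle between any of pepper, mug, jar, tin's own z axis and vertical above 0.6 rad).
It also fails if it takes over 67 s, if anything falls off the work surface, if the arm or the gripper's body presses on something with over 40 N, if the wrist force passes 120 N, or if a joint passes its speed limit or range.

ROBOT

A 7-joint arm with a two-finger parallel gripper is mounted at the origin on the work surface. World frame = base frame: x ahead of the robot, y to its left, z up, the work surface at z = 0. Lengths are in m, angles in rad, forces in N, time in s.
With the tool pointing down it reaches from about 0.4 to 0.925 m from the base axis. Payload 4.1 kg.
Tool frame: the origin (TCP) lies at the very end of the fingers, on their centre line; the grasp point (between the pads) lies 19 mm behind it; z points along the fingers, y is the line along which they close (so a half turn about z gives the same grasp; the last joint's range is limited). The gripper opens to 85 mm and grips with 20 to 120 N. Pads are 22 mm wide; open, the fingers measure 114 mm over their backs; the gripper's body (76 mm by 85 mm) begins 54 mm behind the grasp point. The pads swing forward as they close: fully open they stand 13 mm farther back than shut.
Start: joints at [-1.392, 0.398, 0.045, 1.537, -0.019, 1.207, -0.051], TCP at [0.178, 0.625, 0.231] pointing down, gripper open.
Joint ranges: [-2.82, 2.82], [-0.49, 2.23], [-1.37, 1.46], [0, 2.46], [-1.36, 4.5], [0.23, 2], [-2.94, 2.94]. Speed limits (rad/s): [2.57, 2.57, 3.14, 3.14, 3.14, 3.14, 3.14].

INTERFACE

Orientations are given as a unit quaternion [x, y, z, w].
In Python, from cell import ctrl, eoat, kinematics, imaging, job, readout gives the robot as it stands. Calls block until the motion is done:
- ctrl.movep(position, orientation): joint-space move of the TCP to a pose.
- ctrl.move_straight(position, orientation=None, vel=0.15): straight line of the TCP; orientation=None keeps the orientation; vel is the mean speed in m/s.
- ctrl.move_joints(angles): joint-space move.
- eoat.command_gripper(opening, grasp_force=None): opening from 0.0 (shut) to 1.0 (fully open); grasp_force is the grip in N (None keeps the last); returns when the fingers have stopped.
- ctrl.hold(seconds).
- kinematics.solve_ik(position, orientation): joint angles nearest the present ones, or None.
- imaging.snapshot(name): name is "scene" or "top"; returns a dict with "color" (384x512x3 uint8, blue, green, red), "z_map" (384x512 float32, m along the optical axis (not along the pixel's ray), 0 where there is no reading), "intrinsics" (3x3 intrinsics, pixels), "position" and "rotation" of the camera in the world. Camera axes: x right, y down, z forward; pixel columns grow to the right and rows downward; lengths in m; the calibration is good to about 2 mm. A picture is of the moment at which its call begins.
A pose or a line that the arm cannot do raises ctrl.Unreachable and nothing moves.
- job.job_done(): hands the job in; it is judged then, once.
Readings, each from a call of its own:
- readout.read_clock(): time.
- readout.read_joint_pos(): joint angles.
- readout.read_qvel(): joint speeds.
- readout.read_joint_torque(): joint torques, N m.
- readout.read_tcp_pos(): TCP position.
- readout.read_eef_rot(): TCP orientation.
- readout.read_contact_force(): force on the tool from outside, world axes, zero at the start.
- readout.read_wrist_torque(): the same for the moment, N m.
- readout.read_width(): opening from 0.0 (shut) to 1.0 (fully open).
- readout.read_grasp_force(): force on a finger pad.
Only numpy, scipy, OpenCV 4.12 (cv2) and the standard library are available. Lean on these libraries where they do the work, as an engineer would, in place of code of your own. Each camera call takes 0.05 s, during which the arm holds its last target. There are 200 camera calls.

## Working session

There is one attempt and no reset: what is moved stays moved. The work goes in short steps, each a Python script; the robot and the scene stay as the last script left them, time stands still between calls to the robot, and variables do not carry over. Pictures are saved under pics/ and viewed, at most 10 in all, crops included, and the job is handed in when it is done.

```bash
mkdir -p pics; ls; python3 - <<'E'
from cell import imaging,readout
import cv2,numpy as np
for n in("scene","top"):
    s=imaging.snapshot(n); cv2.imwrite(f"pics/{n}0.png",s["color"]); np.savez(f"{n}0.npz",**s)
    print(n,s["intrinsics"],s["position"],s["rotation"])
print(readout.read_eef_rot(),readout.read_tcp_pos())
E
```

```text
pics
scene [[446.00612649   0.         257.57213633]
 [  0.         446.00612649 188.91538313]
 [  0.           0.           1.        ]] [ 1.20975698 -0.0712718   0.75166709] [ 0.69789565  0.62102553 -0.23083395 -0.27200117]
top [[407.25035583   0.         263.67861584]
 [  0.         407.25035583 189.6885681 ]
 [  0.           0.           1.        ]] [ 0.51684598 -0.00719348  0.94204307] [ 0.70667473 -0.70269586  0.05441373 -0.06219725]
[ 1.38399582e-01  9.90376096e-01 -8.61662954e-04 -4.42574866e-05] [0.17809607 0.62455583 0.2303698 ]
```

View pics/scene0.png

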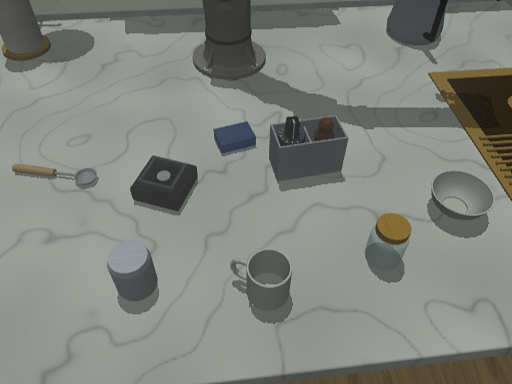

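View pics/top0.png

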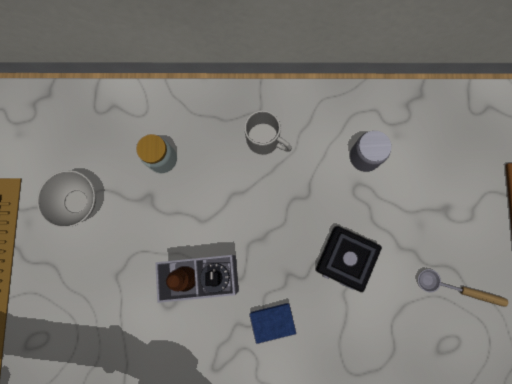

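The top view shows the caddy around (197,278), with the head in its right well at (215,277) and the base at (349,258). The jar, mug and tin are all well away. Next I'll measure, and take enlarged crops.

```bash
cat > h.py <<'E'
import numpy as np,cv2
from scipy.spatial.transform import Rotation as R
from cell import ctrl,eoat,kinematics,imaging,job,readout
def cloud(s):
    v,u=np.mgrid[:384,:512]; K=s["intrinsics"]; z=s["z_map"]
    c=np.stack([(u-K[0,2])/K[0,0]*z,(v-K[1,2])/K[1,1]*z,z],-1)
    return c@R.from_quat(s["rotation"]).as_matrix().T+s["position"]
def plane(s,uv,h):
    K=s["intrinsics"]; uv=np.atleast_2d(uv).astype(float)
    d=np.c_[(uv[:,0]-K[0,2])/K[0,0],(uv[:,1]-K[1,2])/K[1,1],np.ones(len(uv))]@R.from_quat(s["rotation"]).as_matrix().T
    p=np.array(s["position"]); return (p+d*((h-p[2])/d[:,2])[:,None])[:,:2]
def rect(xy):
    (c,wh,a)=cv2.minAreaRect((xy*1000).astype(np.float32)); return np.round(c,1),np.round(wh,1),round(a,2)
def q(yaw): # tool down, tool y axis (closing line) at world angle yaw
    y=np.array([np.cos(yaw),np.sin(yaw),0]); z=np.array([0,0,-1.]); return R.from_matrix(np.c_[np.cross(y,z),y,z]).as_quat()
E
python3 - <<'E'
from h import *
for n in("top","scene"):
    s=dict(np.load(n+"0.npz")); P=cloud(s); z=P[...,2]
    near=lambda c,r:np.hypot(P[...,0]-c[0],P[...,1]-c[1])<r
    b0=plane(s,(349,258),.04)[0] if n=="top" else b0
    h0=plane(s,(213,271),.137)[0] if n=="top" else h0
    c0=plane(s,(197,278),.105)[0] if n=="top" else c0
    print(n,b0,h0,c0)
    for nm,c,r,lo,hi in(("base",b0,.09,.03,.047),("fence",b0,.09,.048,.06),("caddy",c0,.1,.098,.108),("crown",h0,.04,.128,.15),("nestfloor",b0,.02,.03,.05)):
        m=near(c,r)&(z>lo)&(z<hi)
        if m.sum()>5: print(nm,m.sum(),rect(P[m][:,:2]),P[m].mean(0).round(4),np.median(z[m]).round(4))
s=np.load("top0.npz")["color"]; t=np.load("scene0.npz")["color"]
a=cv2.resize(s[240:310,150:245],None,fx=8,fy=8,interpolation=2)[:, :760]
cv2.imwrite("pics/headtop.png",np.clip(a.astype(float)*1.8,0,255))
b=cv2.resize(t[105:185,260:355],None,fx=7,fy=7,interpolation=2)
cv2.imwrite("pics/headscene.png",np.clip(b.astype(float)*1.8,0,255))
E
```

```text
top [ 0.51704796 -0.18371514] [0.49040144 0.09952316] [0.4752956  0.13566636]
base 2135 (array([ 515.6, -183.9]), array([112.8, 115.4]), 65.63) [ 0.5165 -0.1824  0.0393] 0.0393
fence 496 (array([ 517.1, -184.7]), array([81.8, 81.2]), 65.62) [ 0.5169 -0.1849  0.0531] 0.0532
caddy 835 (array([475. , 141.2]), array([ 80.2, 156.4]), 5.88) [0.4746 0.1273 0.1024] 0.1028
crown 192 (array([476.9, 102. ]), array([26.5, 25.3]), 1.78) [0.4764 0.1019 0.1396] 0.1398
nestfloor 268 (array([ 517.1, -183.7]), array([38.7, 37.5]), 44.15) [ 0.517  -0.1833  0.0412] 0.0412
scene [ 0.51704796 -0.18371514] [0.49040144 0.09952316] [0.4752956  0.13566636]
base 1484 (array([ 519.9, -182.5]), array([113. , 113.6]), 66.95) [ 0.5323 -0.1811  0.0394] 0.0395
fence 489 (array([ 518. , -182.6]), array([82.6, 85.1]), 65.09) [ 0.5207 -0.1844  0.0527] 0.0531
caddy 790 (array([476. , 142.9]), array([ 86.6, 157.7]), 5.83) [0.4843 0.1341 0.1023] 0.1023
crown 147 (array([479.1, 103.9]), array([28.6, 26. ]), 2.19) [0.4821 0.1027 0.1378] 0.1396
nestfloor 190 (array([ 517.2, -183.9]), array([38.7, 38.6]), 74.45) [ 0.5191 -0.1833  0.0414] 0.0414[ WARN:0@0.860] global loadsave.cpp:1063 imwrite_ Unsupported depth image for selected encoder is fallbacked to CV_8U.
```

View pics/headtop.png

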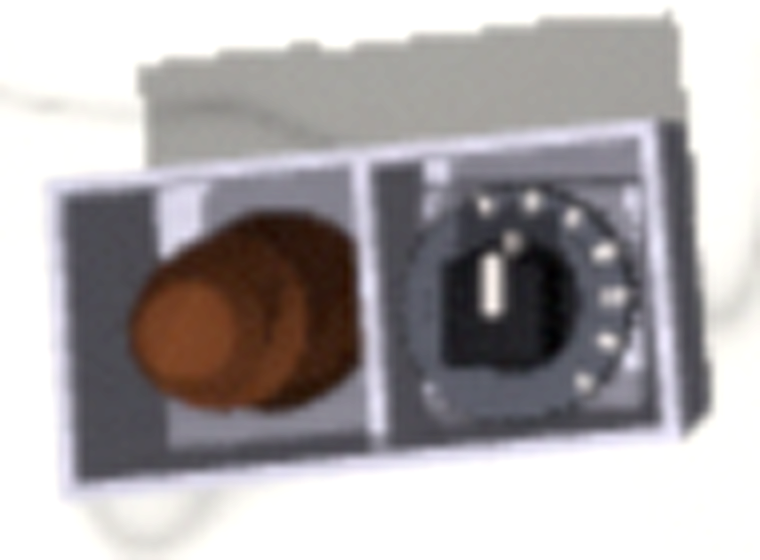

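View pics/headscene.png

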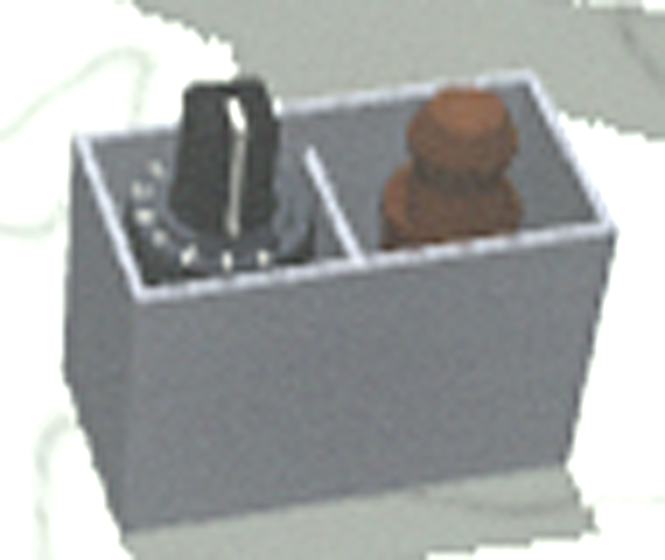

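The top crop shows the head's index line pointing about world +x, with crown centre near (490,300) in the crop. Seven marks fan clockwise from the index; mark 1 at (485,205) is nearly at it. The scene crop agrees. I'll grip the crown with the fingers closing along the head's x.

```bash
python3 - <<'E'
from h import *
yaw=np.deg2rad(2); x,y=.4773,.1025
ctrl.movep([x,y,.23],q(yaw)); eoat.command_gripper(.7,60)
ctrl.move_straight([x,y,.113],vel=.08)
print(readout.read_contact_force(),readout.read_tcp_pos())
eoat.command_gripper(0,60)
print(readout.read_width(),readout.read_grasp_force(),readout.read_contact_force())
ctrl.move_straight([x,y,.28],vel=.08)
print(readout.read_width(),readout.read_contact_force(),readout.read_joint_pos(),readout.read_clock())
s=imaging.snapshot("scene"); cv2.imwrite("pics/lift.png",s["color"])
b=kinematics.solve_ik([.5173,-.1842,.28],q(np.deg2rad(-24.4))); print(b)
E
```

```text
[1.04738188 0.41751127 0.03360652] [0.47768275 0.10262928 0.11343655]
0.2953866890054801 59.8953241109848 [-1.31366973  0.54256913  4.50068687]
0.2939520160340615 [-0.38260343  0.33430569 -5.77118899] [-0.91399918  0.07639225  0.65557799  1.85650152 -0.04929074  1.22560991
 -0.20824931] 6.8917
[-0.53361142  0.28911351  0.98657332  1.73107935 -0.25266499  1.25748862
  0.08684832]
```

View pics/lift.png

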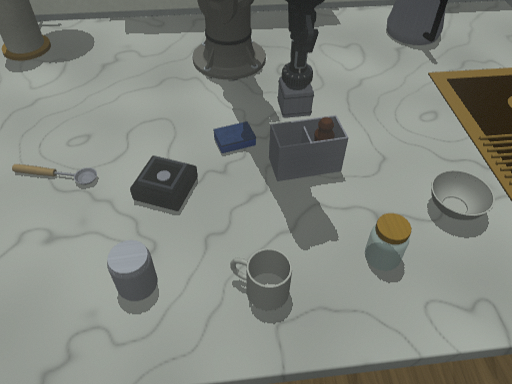

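The head hangs upright at (297,95) and weighs about right. Next: lower it into the nest in steps, watching the force.

```bash
python3 - <<'E'
from h import *
x,y=.5173,-.1842; Q=q(np.deg2rad(-24.4))
ctrl.movep([x,y,.28],Q); ctrl.move_straight([x,y,.172],vel=.1); ctrl.hold(.2)
f0=np.array(readout.read_contact_force()); print(f0,readout.read_tcp_pos())
for z in np.arange(.168,.1465,-.003):
    ctrl.move_straight([x,y,z],vel=.04)
    f=np.array(readout.read_contact_force())-f0; print(z.round(4),f.round(1),np.array(readout.read_tcp_pos()).round(4))
    if f[2]>4 or np.linalg.norm(f[:2])>6: break
print(readout.read_clock())
s=imaging.snapshot("scene"); c=s["color"][100:230,110:250]
cv2.imwrite("pics/nest.png",cv2.convertScaleAbs(cv2.resize(c,None,fx=4.5,fy=4.5,interpolation=2),alpha=1.7))
E
```

```text
[ 0.26177331 -0.6819525  -5.60689179] [ 0.51764083 -0.1843      0.17248726]
0.168 [-0.2  0.5 -1.1] [ 0.517  -0.184   0.1676]
0.165 [-1.1  1.1  1.1] [ 0.5171 -0.1841  0.1647]
0.162 [-0.5  0.6  0.2] [ 0.5171 -0.1841  0.1618]
0.159 [-0.2  1.4  0.8] [ 0.5171 -0.1841  0.1587]
0.156 [-0.9  0.8  1.3] [ 0.5171 -0.1841  0.1558]
0.153 [-0.2  0.2 -0.6] [ 0.5171 -0.1841  0.1527]
0.15 [-1.6 -0.1 -0.4] [ 0.5171 -0.1841  0.1498]
0.147 [-5.   3.6 16.7] [ 0.5176 -0.1844  0.1494]
11.4917
```

View pics/nest.png

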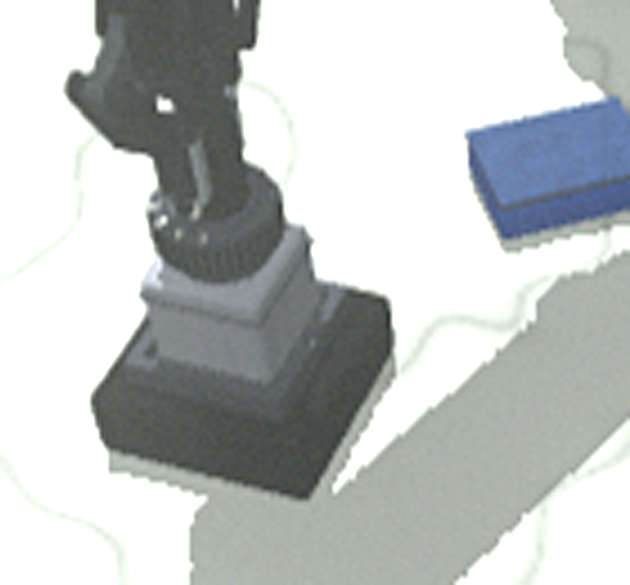

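The head sits inside the fence (body at about (225,320) in the crop) and the floor contact came at the expected height. I'll release it, move clear and measure the collar.

```bash
python3 - <<'E'
from h import *
x,y=.5173,-.1842; Q=q(np.deg2rad(-24.4))
ctrl.move_straight([x,y,.149],vel=.04)
eoat.command_gripper(.7); ctrl.hold(.4)
ctrl.move_straight([x,y,.25],vel=.15)
ctrl.movep([.50,.05,.30],Q); ctrl.hold(.3)
s=imaging.snapshot("top"); np.savez("top1.npz",**s); P=cloud(s); z=P[...,2]
d=np.hypot(P[...,0]-x,P[...,1]-y)
m=(d<.03)&(z>.165)&(z<.19); print("crown",rect(P[m][:,:2]),P[m].mean(0),m.sum())
m=(d<.045)&(z>.127)&(z<.142); print("collar",rect(P[m][:,:2]),np.median(z[m]))
pt,_=cv2.minEnclosingCircle((P[m][:,:2]*1000).astype(np.float32)); print(pt,_)
uv=np.argwhere(d<.05)[:,::-1]; (u0,v0),(u1,v1)=uv.min(0)-4,uv.max(0)+4
g=s["color"][v0:v1,u0:u1]; print(u0,v0,u1,v1)
cv2.imwrite("pics/coll.png",cv2.convertScaleAbs(cv2.resize(g,None,fx=9,fy=9,interpolation=2),alpha=1.8))
w=(s["color"].min(2)>105)&(d<.032); n,l,st,c=cv2.connectedComponentsWithStats(w.astype(np.uint8))
for i in range(1,n): print(c[i].round(1),st[i,4], plane(s,c[i],.135)[0].round(4))
print(readout.read_clock())
E
```

```text
crown (array([ 517.6, -184.1]), array([26.5, 26.6]), 65.08) [ 0.51744651 -0.18284614  0.17548057] 213
collar (array([ 516.9, -184.6]), array([59. , 57.6]), 66.25) 0.13478573359642088
(516.987548828125, -183.9917755126953) 30.250812530517578
323 231 377 285
[360.  244.5] 2 [ 0.5433 -0.1874]
[366. 247.] 1 [ 0.5385 -0.1989]
[370.3 251.3] 3 [ 0.5302 -0.2071]
[365.3 254.5] 12 [ 0.524  -0.1971]
[372.5 257. ] 2 [ 0.5192 -0.2109]
[342.2 264.1] 19 [ 0.5052 -0.1515]
[371.5 263. ] 2 [ 0.5077 -0.2085]
[369. 268.] 1 [ 0.4981 -0.2033]
[363.  270.5] 2 [ 0.4933 -0.1916]
14.7417
```

View pics/coll.png

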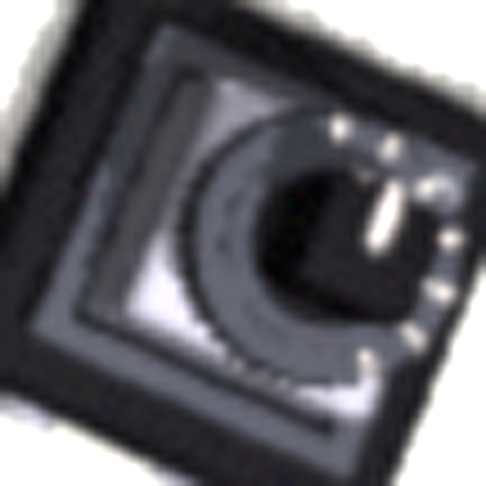

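The top crop shows the seven marks running clockwise from mark 1 at (340,128) to mark 7 at (370,362). The long mark 5 is near (440,292), and the index line ends near (390,190). Around the axis, mark 1 is at about -8° and the index at about -24.6°, so the collar is at about 0.29 rad and needs about +1.51 rad.

```bash
python3 - <<'E'
from h import *
yaw=lambda:np.rad2deg(np.arctan2(*R.from_quat(readout.read_eef_rot()).as_matrix()[[1,0],[1,1]]))
x,y=.5172,-.1841
eoat.command_gripper(1.0,60)
ctrl.movep([x,y,.24],q(np.deg2rad(-67.6))); print(readout.read_joint_pos())
ctrl.move_straight([x,y,.125],vel=.1); ctrl.hold(.2); f0=np.array(readout.read_contact_force())
for z in (.118,.113,.110,.108):
    ctrl.move_straight([x,y,z],vel=.05); f=np.array(readout.read_contact_force())-f0
    print(z,f.round(1),np.array(readout.read_tcp_pos()).round(4))
    if f[2]>5: break
else:
    eoat.command_gripper(0,60); print(readout.read_width(),readout.read_grasp_force(),(np.array(readout.read_contact_force())-f0).round(1),yaw())
    j=np.array(readout.read_joint_pos())
    for k in range(1,7):
        t=j.copy(); t[6]-=1.51*k/6; ctrl.move_joints(t)
        print(k,round(yaw(),1),np.round(readout.read_wrist_torque(),2),np.array(readout.read_tcp_pos()).round(4),round(readout.read_grasp_force(),1))
print(readout.read_clock())
E
```

```text
[-0.60781463  0.39515963  1.12690662  1.78761265 -0.38305626  1.20304989
 -0.54567117]
0.118 [-0.   0.6 -0.7] [ 0.5168 -0.1839  0.1175]
0.113 [-0.6  0.5 -0. ] [ 0.5169 -0.184   0.1126]
0.11 [-0.3  0.5 -0.6] [ 0.5171 -0.1841  0.1099]
0.108 [ 0.2  1.1 -0.9] [ 0.5171 -0.184   0.1079]
0.6622433528392965 63.136271238327026 [-1.7  1.7  4.5] -67.5961257732328
1 -81.9 [ 0.11  0.17 -0.1 ] [ 0.517  -0.1837  0.1086] 63.5
2 -96.1 [0.28 0.31 0.29] [ 0.5168 -0.1837  0.1086] 63.6
3 -110.3 [-0.29  0.59  2.24] [ 0.5169 -0.1841  0.1086] 65.0
4 -124.7 [-1.32 -1.11  2.52] [ 0.521  -0.1863  0.1096] 66.5
5 -140.0 [-1.71 -1.33 -0.11] [ 0.5234 -0.1905  0.1127] 59.6
6 -154.3 [-3.12 -0.38  0.64] [ 0.5216 -0.1938  0.113 ] 58.8
21.1083
```

The direction was wrong: j7 turns the other way than I assumed, so the collar ran into its lower stop, slipped and pushed the head. I'll release and inspect.

```bash
python3 - <<'E'
from h import *
eoat.command_gripper(1.0); ctrl.hold(.3)
p=np.array(readout.read_tcp_pos()); print(p,readout.read_contact_force())
p[2]=.25; ctrl.move_straight(p,vel=.15)
ctrl.movep([.50,.05,.30],q(np.deg2rad(-67.6))); ctrl.hold(.2)
s=imaging.snapshot("top"); t=imaging.snapshot("scene")
P=cloud(s); z=P[...,2]; d=np.hypot(P[...,0]-.5172,P[...,1]+.1841)
m=(d<.035)&(z>.165)&(z<.19); print("crown",rect(P[m][:,:2]),P[m].mean(0),np.median(z[m]),m.sum())
m=(d<.045)&(z>.127)&(z<.142); print("collar",rect(P[m][:,:2]),np.median(z[m]))
print(readout.read_clock())
a=cv2.resize(s["color"][231:285,323:377],(400,400),interpolation=2); b=cv2.resize(t["color"][115:215,120:210],(360,400),interpolation=2)
cv2.imwrite("pics/after.png",cv2.convertScaleAbs(np.hstack([a,b]),alpha=1.8))
E
```

```text
[ 0.51713062 -0.18367476  0.10846634] [-0.30008784 -0.7617849  -0.08999843]
crown (array([ 518.1, -184.9]), array([25.4, 26.6]), 61.66) [ 0.51792186 -0.18392645  0.175582  ] 0.17607173230046252 214
collar (array([ 517.3, -185. ]), array([58.9, 57.9]), 35.45) 0.13496956369104007
24.2
```

View pics/after.png

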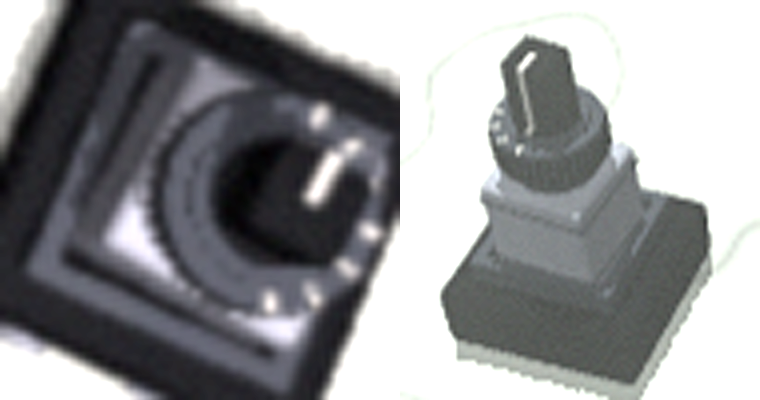

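The head still stands down in the nest: crown at (320,180) in the left pane, top at 0.176 m, and yaw now about -28°. The collar has sprung to mark 1 (near 0 rad). I'll turn it anticlockwise (j7 positive) by 1.80 plus about 0.12 for the head's yaw slack, checking the sense after the first step.

```bash
python3 - <<'E'
from h import *
yaw=lambda:np.rad2deg(np.arctan2(*R.from_quat(readout.read_eef_rot()).as_matrix()[[1,0],[1,1]]))
x,y=.5175,-.1846
ctrl.movep([x,y,.24],q(np.deg2rad(-67.6)))
ctrl.move_straight([x,y,.125],vel=.1); ctrl.move_straight([x,y,.108],vel=.05)
eoat.command_gripper(0,60); print(readout.read_width(),readout.read_grasp_force(),yaw())
j=np.array(readout.read_joint_pos()); y0=yaw()
for k in range(1,9):
    t=j.copy(); t[6]+=1.92*k/8; ctrl.move_joints(t); w=np.round(readout.read_wrist_torque(),2)
    print(k,round(yaw(),1),w,np.array(readout.read_tcp_pos()).round(4))
    if yaw()<y0 or abs(w[2])>.8: break
else:
    ctrl.hold(.3); eoat.command_gripper(1.0); ctrl.hold(.3)
    p=np.array(readout.read_tcp_pos()); p[2]=.25; ctrl.move_straight(p,vel=.15)
    ctrl.movep([.50,.05,.30],q(0)); ctrl.hold(.2)
    s=imaging.snapshot("top"); t=imaging.snapshot("scene")
    P=cloud(s); z=P[...,2]; d=np.hypot(P[...,0]-.5172,P[...,1]+.1841)
    m=(d<.035)&(z>.165)&(z<.19); print("crown",rect(P[m][:,:2]),P[m].mean(0),np.median(z[m]))
    m=(d<.045)&(z>.127)&(z<.142); print("collar",rect(P[m][:,:2]),np.median(z[m]))
    a=cv2.resize(s["color"][231:285,323:377],(400,400),interpolation=2); b=cv2.resize(t["color"][115:215,120:210],(360,400),interpolation=2)
    cv2.imwrite("pics/turned.png",cv2.convertScaleAbs(np.hstack([a,b]),alpha=1.8))
print(readout.read_clock())
E
```

```text
0.6569389932047998 63.50550055503845 -67.60145620811966
1 -54.1 [ 0.11  0.43 -0.19] [ 0.5174 -0.1848  0.1087]
2 -40.2 [0.43 0.7  0.03] [ 0.5173 -0.1845  0.1087]
3 -26.6 [ 0.45  0.64 -0.25] [ 0.5175 -0.1845  0.1087]
4 -12.8 [0.39 0.6  0.04] [ 0.5176 -0.1846  0.1087]
5 0.8 [ 0.44  0.54 -0.35] [ 0.5178 -0.1845  0.1087]
6 14.6 [0.49 0.37 0.08] [ 0.5179 -0.1846  0.1087]
7 28.3 [ 0.51  0.42 -0.57] [ 0.518  -0.1845  0.1088]
8 42.2 [ 0.36 -0.06  0.09] [ 0.5185 -0.185   0.1088]
crown (array([ 517.4, -185.2]), array([26.2, 25.9]), 68.28) [ 0.51744161 -0.18422699  0.17575115] 0.17616702549184382
collar (array([ 517.4, -185.2]), array([58.9, 58. ]), 63.11) 0.13511766800612346
33.575
```

View pics/turned.png

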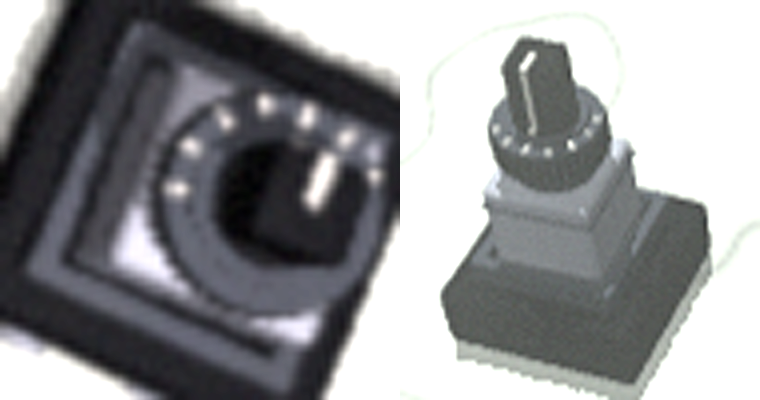

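The head is down and upright. The marks are at (175,187), (190,147), (224,120), (265,104), (307,115), (347,133) and (375,175), and the fifth looks like the long one. I'll compute the collar angle to be sure.

```bash
python3 - <<'E'
from h import *
s=dict(np.load("top1.npz"))
m=np.array([(175,187),(190,147),(224,120),(265,104),(307,112),(347,133),(375,175)])*54/400-.5+[323,231]
p=plane(s,m,.135)
for c in((.5174,-.1852),(.517,-.184)):
    r=p-c; a=np.unwrap(np.arctan2(r[:,1],r[:,0])); m1=a+.45*np.arange(7)
    print(np.hypot(*r.T).round(4),(m1-np.deg2rad(68.28-90)).round(2))
t=imaging.snapshot("scene"); print(readout.read_contact_force(),readout.read_clock())
E
```

```text
[0.0259 0.0257 0.0247 0.0258 0.0257 0.0272 0.0281] [1.8  1.81 1.79 1.78 1.79 1.8  1.77]
[0.0247 0.025  0.0245 0.0262 0.0265 0.0284 0.0294] [1.77 1.77 1.74 1.73 1.75 1.78 1.78]
[-0.18183237 -0.04703389 -0.37844452] 33.625
```

The collar reads about 1.79 rad (mark 5), so I'm handing in.

```bash
python3 -c "
from cell import job
print(job.job_done())"
```

```text
the job is handed in; nothing more can be done
None
```

The job is handed in: the head stands upright and released in the nest, with its collar at mark 5 (measured about 1.79 rad), after about 34 s; my first turn went the wrong way into the lower stop, which I then corrected, and no knock-over was reported, though I didn't check the other items on the last image.

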